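Sort the painting things away after class

ROBOT

A 6-joint arm with a two-finger parallel gripper is mounted at the origin on the work surface; the furniture and walls round the work are solid. World frame = base frame: x ahead of the robot, y to its left, z up, the work surface at z = 0. Lengths are in m, angles in rad, forces in N, time in s.
With the tool pointing down it reaches from about 0.3 to 0.95 m from the base axis. Payload 3.1 kg.
Tool frame: the origin (TCP) lies between the finger pads; the fingertips stand tcp_to_tips ahead of it and the grasp point (between the pads) is the TCP (tcp_to_tips is the distance from the TCP to the fingertips, in m); z points along the fingers, y is the line along which they close (so a half turn about z gives the same grasp; the last joint's range is limited). The gripper opens to 85 mm and grips with 20 to 120 N. Pads are 22 mm wide; open, the fingers measure 114 mm over their backs; the gripper's body (76 mm by 85 mm) begins 54 mm behind the grasp point. The pads swing forward as they close: fully open they stand 13 mm farther back than shut.
Start: joints at [-1.329, 0.308, 1.634, -0, 1.2, -0.07], TCP at [0.192, -0.595, 0.25] pointing down, gripper open.
Joint ranges: [-3.06, 3.06], [-0.79, 1.96], [0.05, 2.63], [-1.19, 4.34], [0.05, 2.64], [-2.94, 2.94]. Speed limits (rad/s): [2.79, 2.79, 3.14, 3.14, 3.14, 3.14].

INTERFACE

Orientations are given as a 3x3 rotation matrix whose columns are the frame's x, y, z axes.
In Python, from bench import * gives the robot as it stands.
- The arm moves only by the tool carry_out, never from a script. Its argument "targets" is a list of rows, each an object with "dp": the shift along the tool's x, y, z in m, a list of three; "twist": the turn, a rotation vector about the tool's x, y, z in rad, a list of three; "jaw": the closure, from -1 (fully open) to 1 (shut). In form: [{"dp": [x, y, z], "twist": [ax, ay, az], "jaw": jaw}, ...]. A call has 1 to 10 rows; each row is the pose to reach, as a shift and turn from the pose commanded when the call began, along the tool's axes at that moment; what a row does not reach only later rows make up. A row lasts 1/8 s, in which the tool goes at most 62.5 mm and 10.7 degrees, less where a joint would pass 70% of its speed; a pose out of reach is approached as far as the arm can. A call with a gripper value outside its range is refused whole. The fingers move at their own pace and stop on an object; the grip force is fixed at half the most. Time passes only in rows, so rows that repeat a pose let the fingers close. It gives the time, the measured TCP pose, the force, the opening and the grip force at its end, in the units of the state.
- state(): the state, without advancing time (a new reading comes with each control period).
- grab_frame(name): name is "side" or "top"; returns (picture, depth): 400x640x3 uint8, red, green, blue; 400x640 float32, m along the optical axis (not along the pixel's ray), 0 where there is no reading.
- camera_info(name): a dict with "vertical_fov" (degrees; the focal length in pixels is half the picture's height over the tangent of half this angle, whatever the lens; pixels are square), "cx", "cy" (the principal point, pixels), "k1" (the pictures are not rectified: a ray, as slopes to the right and down, at radius r is drawn at 1 + k1 r^2 times it, then the intrinsics apply), "rvec" (rotation vector, rad) and "tvec" (3), from world to camera coordinates, as OpenCV has them. Camera axes: x right, y down, z forward; pixel columns grow to the right and rows downward; lengths in m; the calibration is good to about 2 mm. A picture is of the moment at which its call begins. camera_info takes no time and is no camera call.
- finish_job(): hands the job in; it is judged then, once.
The state is a dict: "t": time; "joints": joint angles; "joint_velocities": joint speeds; "effort": joint torques, N m; "eef_pos": TCP position; "tcp_rot": TCP orientation; "contact_force": force on the tool from outside, world axes, zero at the start; "torque": the same for the moment, N m; "opening": opening from 0.0 (shut) to 1.0 (fully open); "grasp_force": force on a finger pad.
Only numpy, scipy, OpenCV 4.12 (cv2) and the standard library are available. Lean on these libraries where they do the work, as an engineer would, in place of code of your own. Each camera call takes 0.05 s, during which the arm holds its last target. There are 200 camera calls.

TASK

Clear up after the painting class: stand the three paint bottles in front of the robot upright side by side on the floor of the round grey tub, lay the brush flat in the long wooden tray and the marker pen flat in the short wooden tray. Leave the two rinse cups standing where they are.

Things in the scene. Friction and masses are not known exactly. Their poses are not given: they have to be found in the camera images.
- bottle_a_mid (a point): One of three upright paint bottles of the same shape and size (squeeze bottles of plain round section), 47 mm in diameter, 134 mm tall; straight-sided from 10 to 90 mm above its foot, then a shoulder and a 29 mm cap. About 0.12 kg. (Bottles on the far right of the table, beyond the easel and out of reach, are not meant.) This point is on its axis, half-way up (67 mm above its foot). Its z axis points up.
- bottle_b_mid (a point): One of three upright paint bottles of the same shape and size (squeeze bottles of plain round section), 47 mm in diameter, 134 mm tall; straight-sided from 10 to 90 mm above its foot, then a shoulder and a 29 mm cap. About 0.12 kg. (Bottles on the far right of the table, beyond the easel and out of reach, are not meant.) This point is on its axis, half-way up (67 mm above its foot). Its z axis points up.
- bottle_c_mid (a point): One of three upright paint bottles of the same shape and size (squeeze bottles of plain round section), 47 mm in diameter, 134 mm tall; straight-sided from 10 to 90 mm above its foot, then a shoulder and a 29 mm cap. About 0.12 kg. (Bottles on the far right of the table, beyond the easel and out of reach, are not meant.) This point is on its axis, half-way up (67 mm above its foot). Its z axis points up.
- brush_mid (a point): The one artist's brush: red handle and a broad flat head, 189 mm long, lying flat on the table. The handle is 12 mm wide and 11 mm high here. This point is half-way along and half-way up (5.5 mm above the table). Its y axis runs along the brush, the head is at -y (22 mm wide from 46 mm on). 0.02 kg.
- marker_mid (a point): The thick marker pen, white with a black cap, 135 mm long, 17 mm wide and 16 mm high, lying flat. This point is half-way along and half-way up (8 mm above the table). Its y axis runs along the pen. 0.02 kg. (A thin green pencil, also on the table, is not meant.)
- bottle_tub: The shallow round grey tub, fixed to the table: 140 mm across outside, wall 4 mm thick, 132 mm across inside, 34 mm high over all, floor 8 mm thick (so 26 mm deep inside). Its origin is the centre of its underside on the table. The three bottles fit only side by side in a triangle, each about 33 mm from the tub's centre.
- long_tray: The long tray, for brushes, 230 x 103 mm outside, fixed to the table. Wooden, open-topped, walls 4 mm thick and 24 mm high over all, floor 9 mm thick (so 15 mm deep inside). Its origin is the centre of its underside on the table; x runs along its length, y across, z up.
- short_tray: The short tray, for pens, 175 x 103 mm outside, fixed to the table. Wooden, open-topped, walls 4 mm thick and 24 mm high over all, floor 9 mm thick (so 15 mm deep inside). Its origin is the centre of its underside on the table; x runs along its length, y across, z up.
- rinse_cup_a_mid (a point): One of two plain white rinse cups, 83 mm across the rim, 106 mm tall, open, standing upright on the table, not to be disturbed. This point is on its axis, 53 mm above its foot.
- rinse_cup_b_mid (a point): One of two plain white rinse cups, 83 mm across the rim, 106 mm tall, open, standing upright on the table, not to be disturbed. This point is on its axis, 53 mm above its foot.
Things that resemble listed ones, but are neither listed nor needed, are in the scene too. Of the things that look like the part that bears bottle_b_mid, take the one that is nearest to the robot's base at the start.

How it is judged:
By the outcome, as a careful person would: the job done as asked, in the order asked, and still so for the second after the job is handed in, with the robot touching nothing.
It also fails if it takes over 128 s, if anything falls off the work surface, if the arm or the gripper's body presses on something with over 40 N, if the wrist force passes 120 N, or if a joint passes its speed limit or range.

## Working session

There is one attempt and no reset: what is moved stays moved. The work goes in short steps, Python scripts to look and compute and a tool call to move; the robot and the scene stay as the last step left them, time stands still between calls to the robot, and variables do not carry over. Pictures are saved under pics/ and viewed, at most 14 in all, crops included, and the job is handed in when it is done.

Besides the shell and the picture viewer there is one more tool, called after "Emit:" as a command line: name --argument value ..., lists and objects as JSON in quotes. carry_out: Moves the arm, as the interface text tells. Its arguments: {"type":"object","properties":{"targets":{"type":"array"}},"required":["targets"]}

```bash
mkdir -p pics; ls
cat > h.py <<'E'
from bench import *
import numpy as np, cv2
def cam(n):
    c=camera_info(n); f=200/np.tan(np.radians(c['vertical_fov'])/2)
    R=cv2.Rodrigues(np.array(c['rvec'],float))[0]; t=np.array(c['tvec'],float)
    return c,f,R,t
def ray(n,u,v):
    c,f,R,t=cam(n); d=np.array([(u-c['cx'])/f,(v-c['cy'])/f]); s=d.copy()
    for _ in range(20): s=d/(1+c['k1']*(s@s))
    return -R.T@t, R.T@np.array([s[0],s[1],1.])   # point = o + depth*dir
def onz(n,u,v,z):
    o,d=ray(n,u,v); return o+d*(z-o[2])/d[2]
def pt(n,u,v,dep): 
    o,d=ray(n,u,v); return o+d*dep
def proj(n,p):
    c,f,R,t=cam(n); q=R@np.array(p)+t; s=q[:2]/q[2]; s=s*(1+c['k1']*(s@s)); return s*f+[c['cx'],c['cy']]
def save(n,im): cv2.imwrite('pics/'+n+'.png',im[:,:,::-1])
E
python3 - <<'E'
from h import *
for n in('side','top'):
    p,d=grab_frame(n); save(n+'0',p); np.savez(n+'0',p=p,d=d); print(camera_info(n), -cam(n)[2].T@cam(n)[3])
s=state(); print(s)
E
```

```text
pics
{'vertical_fov': 47.0328331555352, 'cx': 310.01334682750286, 'cy': 206.90316839507804, 'k1': -0.061160334759127834, 'rvec': array([ 1.78669273,  1.4127333 , -0.72553079]), 'tvec': array([-0.1359997 , -0.24069825,  2.01672786])} [ 1.77151242 -0.30080008  0.95649668]
{'vertical_fov': 44.0012846552863, 'cx': 322.0739402697422, 'cy': 201.06666948072075, 'k1': -0.03438875058289126, 'rvec': array([ 2.15228643, -2.12513098,  0.16811678]), 'tvec': array([0.01858703, 0.54711319, 1.35610318])} [0.3268412  0.02275917 1.42525471]
{'t': 0.1, 'joints': array([-1.32871156e+00,  3.08918559e-01,  1.63507412e+00,  2.13777512e-05,
        1.19970638e+00, -6.97075192e-02]), 'joint_velocities': array([ 0.00240291, -0.00043056, -0.00326637, -0.00060467, -0.00127321,
       -0.00108127]), 'effort': array([-5.33163093e-04, -4.16407299e+01, -2.77645236e+01, -8.59643535e-06,
        4.02181831e-03, -1.13536854e-05]), 'eef_pos': array([ 0.19153165, -0.59417851,  0.24915441]), 'tcp_rot': array([[ 9.51787713e-01,  3.06757091e-01, -4.85621164e-04],
       [ 3.06757430e-01, -9.51785521e-01,  2.04976067e-03],
       [ 1.66571429e-04, -2.09990493e-03, -9.99997781e-01]]), 'contact_force': array([ 0.362486  , -0.69777139,  0.82387194]), 'torque': array([ 0.02274883, -0.01009208,  0.0241694 ]), 'grasp_force': 0.0, 'opening': 0.9981617904419395}
```

View pics/top0.png

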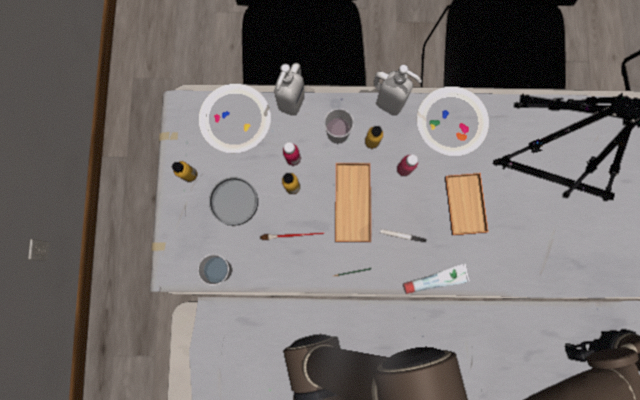

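View pics/side0.png

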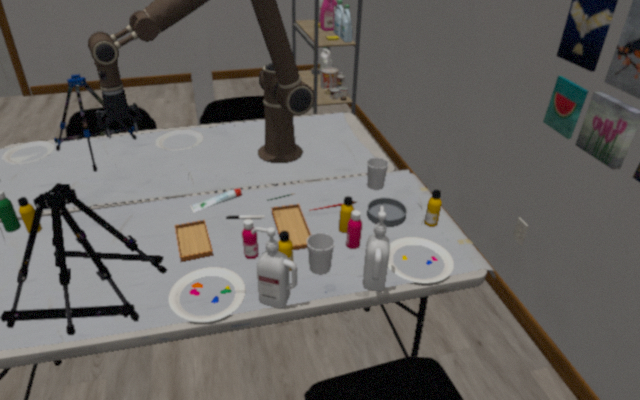

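```bash
python3 -c "
import bench
print([(k,getattr(bench,k) if not callable(getattr(bench,k)) else '') for k in dir(bench) if k[0]!='_'])"
```

```text
[('MotionError', ''), ('camera_info', ''), ('finish_job', ''), ('grab_frame', ''), ('state', ''), ('tcp_to_tips', 0.019)]
```

Run:
```python
from h import *
t=np.load('top0.npz'); p,d=t['p'],t['d']
H=np.zeros(d.shape)
P=np.zeros(d.shape+(3,))
for v in range(80,300):
  for u in range(150,500):
    if d[v,u]>0: P[v,u]=pt('top',u,v,d[v,u])
np.save('P.npy',P)
for n,(u,v) in dict(yl=(183,171),y2=(291,182),y3=(374,137),r1=(291,153),r2=(407,165),cup1=(339,124),cup2=(214,269),tub=(234,201),lt=(353,203),st=(466,204),brush=(300,236),mk=(400,236)).items():
    W=P[v-14:v+15,u-14:u+15].reshape(-1,3); W=W[W[:,2]>0.004]
    top=W[W[:,2]>W[:,2].max()-.012]
    print(n,'zmax',W[:,2].max().round(3),'topc',top.mean(0).round(3),'ctr',P[v,u].round(3),len(top))
cx=cv2.resize(p[120:200,160:430],None,fx=2.96,fy=2.96,interpolation=cv2.INTER_CUBIC)
s=np.load('side0.npz')['p'][185:280,225:450]
cs=cv2.resize(s,(cx.shape[1],int(95*cx.shape[1]/225)),interpolation=cv2.INTER_CUBIC)
save('crop1',np.vstack([cx,cs]))
print(np.vstack([cx,cs]).shape)
```

```text
Traceback (most recent call last):
  File "h.py", line 14, in pt
    o,d=ray(n,u,v); return o+d*dep
        ~~~^^^^^^^
  File "h.py", line 8, in ray
    c,f,R,t=cam(n); d=np.array([(u-c['cx'])/f,(v-c['cy'])/f]); s=d.copy()
            ~~~^^^
  File "h.py", line 4, in cam
    c=camera_info(n); f=200/np.tan(np.radians(c['vertical_fov'])/2)
ValueError: time passes only in moves, steps and waits
```

```bash
sed -i 's/^def cam(n):/import functools\n@functools.lru_cache(None)\ndef cam(n):/' h.py
cat > m.py <<'E'
from h import *
t=np.load('top0.npz'); p,d=t['p'],t['d']
P=np.zeros(d.shape+(3,))
for v in range(80,300):
  for u in range(150,500):
    if d[v,u]>0: P[v,u]=pt('top',u,v,d[v,u])
np.save('P.npy',P)
for n,(u,v) in dict(yl=(183,171),y2=(291,182),y3=(374,137),r1=(291,153),r2=(407,165),cup1=(339,124),cup2=(214,269),tub=(234,201),lt=(353,203),st=(466,204),brush=(300,236),mk=(400,236)).items():
    W=P[v-14:v+15,u-14:u+15].reshape(-1,3); W=W[W[:,2]>0.004]
    if not len(W): print(n,'none',P[v,u]); continue
    top=W[W[:,2]>W[:,2].max()-.012]
    print(n,'zmax',W[:,2].max().round(3),'topc',top.mean(0).round(3),'ctr',P[v,u].round(3),len(top))
cx=cv2.resize(p[120:200,160:430],None,fx=2.96,fy=2.96,interpolation=cv2.INTER_CUBIC)
s=np.load('side0.npz')['p'][185:280,225:450]
cs=cv2.resize(s,(cx.shape[1],int(95*cx.shape[1]/225)),interpolation=cv2.INTER_CUBIC)
save('crop1',np.vstack([cx,cs]))
E
python3 m.py
```

```text
yl zmax 0.14 topc [0.622 0.417 0.134] ctr [0.614 0.405 0.111] 84
y2 zmax 0.141 topc [0.595 0.117 0.134] ctr [0.584 0.109 0.127] 81
y3 zmax 0.141 topc [ 0.728 -0.121  0.133] ctr [ 0.718 -0.116  0.103] 79
r1 zmax 0.139 topc [0.678 0.116 0.133] ctr [0.666 0.112 0.117] 85
r2 zmax 0.14 topc [ 0.648 -0.213  0.133] ctr [ 0.641 -0.206  0.102] 82
cup1 zmax 0.111 topc [ 0.759 -0.019  0.105] ctr [ 0.773 -0.021  0.045] 102
cup2 zmax 0.112 topc [0.348 0.309 0.106] ctr [0.352 0.319 0.06 ] 76
tub zmax 0.016 topc [0.549 0.281 0.009] ctr [0.55  0.282 0.001] 746
lt zmax 0.019 topc [ 0.548 -0.064  0.01 ] ctr [ 0.548 -0.064  0.008] 680
st zmax 0.019 topc [ 0.549 -0.393  0.011] ctr [ 0.549 -0.392  0.011] 635
brush zmax 0.015 topc [0.452 0.089 0.007] ctr [0.45  0.087 0.011] 366
mk zmax 0.022 topc [ 0.457 -0.199  0.014] ctr [ 0.453 -0.198  0.015] 151
```

View pics/crop1.png

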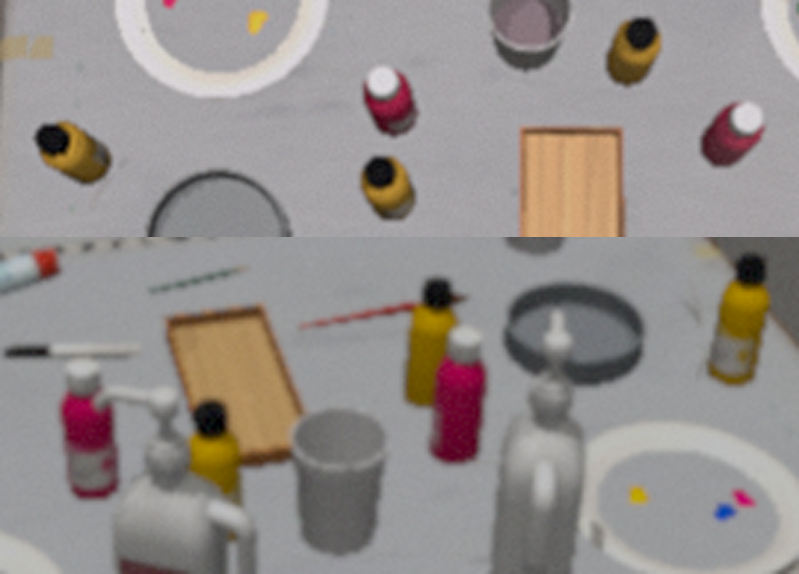

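Run:
```python
from h import *
B=dict(yl=(.622,.417),y2=(.595,.117),y3=(.728,-.121),r1=(.678,.116),r2=(.648,-.213))
rows=[]
for n in('top','side'):
    p=np.load(n+'0.npz')['p']; hsv=cv2.cvtColor(p,cv2.COLOR_RGB2HSV); c,f,R,t=cam(n); tiles=[]
    for k,(x,y) in B.items():
        u,v=proj(n,(x,y,.067)); dep=(R@np.array([x,y,.067])+t)[2]
        w=.1*f/dep
        M=np.float32([[150/(2*w),0,75-u*150/(2*w)],[0,150/(2*w),75-v*150/(2*w)]])
        tiles.append(cv2.warpAffine(p,M,(155,150),flags=cv2.INTER_CUBIC))
        # width at heights: saturation mask, along axis-perp
        ws=[]
        for z in (.03,.05,.07,.085):
            q=proj(n,(x,y,z)); a=proj(n,(x,y,z+.02))-q; a/=np.linalg.norm(a); b=np.array([-a[1],a[0]])
            o=-R.T@t; dz=(R@np.array([x,y,z])+t)[2]
            s=np.arange(-25,25,.1); xs=(q[0]+s*b[0]).astype(np.float32); ys=(q[1]+s*b[1]).astype(np.float32)
            sat=cv2.remap(hsv[:,:,1].astype(np.float32),xs[None],ys[None],cv2.INTER_LINEAR)[0]
            g=sat>100; i=np.where(g)[0]
            ws.append((round(float(g.sum()*.1*dz/f*1000),1),round(float((s[i].min()+s[i].max())/2),1)))
        print(n,k,ws)
    rows.append(np.hstack(tiles))
save('tile',np.vstack(rows))
```

```text
top yl [(39.4, 1.2), (41.7, 1.1), (42.3, 1.0), (42.6, 0.8)]
top y2 [(42.8, 0.7), (42.4, 0.5), (43.5, 0.5), (32.8, 0.5)]
top y3 [(40.7, -1.4), (40.5, -1.1), (41.3, -0.9), (42.0, -0.8)]
top r1 [(40.2, 0.7), (41.4, 0.5), (36.6, 0.4), (22.0, 0.4)]
top r2 [(39.2, -1.0), (39.5, -0.6), (41.2, -0.4), (23.9, -0.4)]
side yl [(9.7, 6.3), (41.5, 1.9), (44.6, 1.7), (46.4, 2.2)]
side y2 [(74.8, 5.1), (36.5, -0.2), (36.9, -0.6), (41.3, 0.6)]Traceback (most recent call last):
  File "<stdin>", line 19, in <module>
    return umr_minimum(a, axis, None, out, keepdims, initial, where)
ValueError: zero-size array to reduction operation minimum which has no identity
```

View tile.

Run:
```python
from h import *
B=dict(yl=(.622,.417),y2=(.595,.117),y3=(.728,-.121),r1=(.678,.116),r2=(.648,-.213))
rows=[]
for n in('top','side'):
    p=np.load(n+'0.npz')['p']; c,f,R,t=cam(n); tiles=[]
    for k,(x,y) in B.items():
        u,v=proj(n,(x,y,.067)); dep=(R@np.array([x,y,.067])+t)[2]
        w=.085*f/dep; s=158/(2*w)
        M=np.float32([[s,0,79-u*s],[0,s,79-v*s]])
        tiles.append(cv2.warpAffine(p,M,(158,158),flags=cv2.INTER_CUBIC))
    rows.append(np.hstack(tiles))
save('tile',np.vstack(rows))
```

```text
(no output)
```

View pics/tile.png

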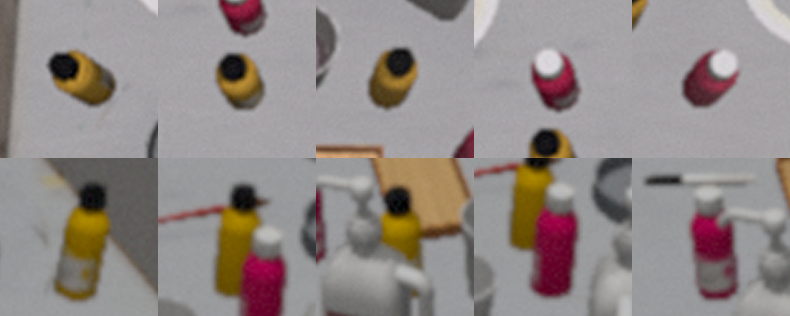

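The things that could be taken for the target (top view): yellow bottles (183,171), (291,182) and (374,137), and red bottles (291,153) and (407,165). The crop shows all five have the same shape. Both reds are unique as a colour pair. The three yellows look alike, so the rule picks the nearest, (291,182). I choose that one plus both reds; they are also the three bottles nearest the base. The brush (292,236) and the white/black marker (403,236) are clear, and I leave the green pencil at (353,272). Next I measure them in both views.

```bash
cat > meas.py <<'E'
from h import *
def tri(a,b):
    A=[];r=[]
    for n,(u,v) in(('top',a),('side',b)):
        o,d=ray(n,u,v); d=d/np.linalg.norm(d); M=np.eye(3)-np.outer(d,d); A.append(M); r.append(M@o)
    x=np.linalg.lstsq(np.vstack(A),np.hstack(r),rcond=None)[0]
    return x
I={n:np.load(n+'0.npz')['p'] for n in('top','side')}
HS={n:cv2.cvtColor(I[n],cv2.COLOR_RGB2HSV) for n in I}
def blob(n,p,rad,f):
    u,v=proj(n,p); u,v=int(u),int(v); w=HS[n][v-rad:v+rad+1,u-rad:u+rad+1].astype(int)
    m=f(w).astype(np.uint8); k,l,st,c=cv2.connectedComponentsWithStats(m)
    if k<2: return None
    i=1+st[1:,4].argmax(); return c[i]+[u-rad,v-rad], st[i,4], (l==i), (u-rad,v-rad)
if __name__=='__main__':
    dark=lambda w:(w[...,2]<75); white=lambda w:(w[...,2]>175)&(w[...,1]<60)
    for k,p,f in(('y2',(.595,.117,.12),dark),('r1',(.678,.116,.12),white),('r2',(.648,-.213,.12),white)):
        a=blob('top',p,10,f); b=blob('side',p,9,f)
        if a and b: print(k,a[:2],b[:2],'tri',tri(a[0],b[0]).round(4))
        if a: print('  onz.13',onz('top',*a[0],.130).round(4))
    # long thin things
    red=lambda w:(w[...,1]>90)&((w[...,0]<12)|(w[...,0]>165)); br=lambda w:(w[...,1]>75)&(w[...,0]<25)
    for n in I:
        a=blob(n,(.452,.089,.006),55,lambda w:(w[...,1]>70)&((w[...,0]<25)|(w[...,0]>165)))
        ys,xs=np.nonzero(a[2]); q=np.c_[xs,ys]+a[3]; vx=cv2.fitLine(q.astype(np.float32),cv2.DIST_L2,0,.01,.01).ravel()
        s=(q-vx[2:])@vx[:2]; e=[vx[2:]+vx[:2]*s.min(),vx[2:]+vx[:2]*s.max()]
        print('brush',n,a[1],[np.round(x,1) for x in e],[onz(n,*x,.0055).round(4) for x in e])
        g=blob(n,(.455,-.199,.008),40,lambda w:((w[...,2]>190)&(w[...,1]<40))|(w[...,2]<70)) 
        a=g; ys,xs=np.nonzero(a[2]); q=np.c_[xs,ys]+a[3]; print('marker part',n,a[0],a[1],np.ptp(q,0),[onz(n,*x,.008).round(4) for x in (q[xs.argmin()],q[xs.argmax()])])
    for k,p in(('long',(.548,-.064,.02)),('short',(.549,-.392,.02))):
        for n in I:
            a=blob(n,p,50,lambda w:(w[...,1]>70)&(w[...,0]<28)); 
            ys,xs=np.nonzero(a[2]); q=(np.c_[xs,ys]+a[3]).astype(np.int32)
            if n=='top':
                r=cv2.minAreaRect(q); bx=cv2.boxPoints(r)
                P=np.array([onz(n,*x,.024) for x in bx])[:,:2]; print(k,P.mean(0).round(4),[np.linalg.norm(P[i]-P[i-1]).round(3) for i in range(4)],np.degrees(np.arctan2(*(P[1]-P[0])[::-1])).round(1),np.degrees(np.arctan2(*(P[2]-P[1])[::-1])).round(1),a[1])
            ap=cv2.approxPolyDP(cv2.convexHull(q.reshape(-1,1,2)),4,True).reshape(-1,2); print('  ',n,ap.tolist())
    for n in I:
        u,v=map(int,proj(n,(.549,.281,.034))); w=cv2.cvtColor(I[n],cv2.COLOR_RGB2GRAY)
        print('tub',n,(u,v),[int(x) for x in w[v,u-34:u+35]])
E
python3 meas.py
```

```text
y2 (array([287.75903614, 177.71084337]), np.int32(83)) (array([348.0483871 , 200.91935484]), np.int32(62)) tri [0.5978 0.1198 0.118 ]
  onz.13 [0.595  0.1178 0.13  ]
r1 (array([288.51851852, 146.37037037]), np.int32(81)) (array([356.        , 212.36363636]), np.int32(22)) tri [0.6815 0.1187 0.1306]
  onz.13 [0.6813 0.1178 0.13  ]
r2 (array([412.5       , 158.75609756]), np.int32(82)) (array([247.54545455, 221.31818182]), np.int32(22)) tri [ 0.6516 -0.2148  0.1298]
  onz.13 [ 0.6514 -0.2164  0.13  ]
brush top 1219 [array([344.3, 241.1]), array([345. , 179.9])] [array([ 0.4374, -0.0396,  0.0055]), array([ 0.6164, -0.0407,  0.0055])]
marker part top [396.28735632 233.87356322] 87 [29  8] [array([ 0.4704, -0.1448,  0.008 ]), array([ 0.4541, -0.2281,  0.008 ])]
brush side 1325 [array([286.7, 205. ]), array([295.3, 258.5])] [array([ 0.4162, -0.0484,  0.0055]), array([ 0.7103, -0.0797,  0.0055])]
marker part side [283.13114754 236.08196721] 61 [7 9] [array([ 0.5862, -0.1084,  0.008 ]), array([ 0.5755, -0.0826,  0.008 ])]
long [ 0.5497 -0.0617] [np.float64(0.226), np.float64(0.102), np.float
[... 417 characters left out ...]
 199) [159, 159, 158, 159, 163, 157, 158, 159, 162, 160, 154, 127, 66, 65, 98, 113, 128, 140, 142, 141, 140, 140, 139, 142, 138, 141, 137, 138, 140, 139, 138, 141, 140, 140, 138, 139, 139, 141, 141, 139, 141, 140, 139, 137, 142, 141, 140, 139, 138, 141, 138, 142, 143, 142, 142, 138, 126, 107, 101, 87, 119, 158, 168, 166, 164, 167, 167, 166, 165]
tub side (385, 207) [101, 105, 122, 142, 150, 151, 152, 152, 153, 151, 152, 154, 150, 152, 151, 149, 133, 97, 66, 66, 80, 97, 105, 108, 114, 116, 113, 113, 124, 151, 171, 171, 150, 126, 117, 116, 119, 114, 117, 117, 118, 116, 112, 112, 111, 101, 93, 85, 74, 67, 61, 55, 59, 76, 114, 138, 148, 149, 151, 153, 152, 151, 149, 151, 153, 152, 151, 150, 147]
```

```bash
cat > m2.py <<'E'
from meas import *
G={n:cv2.cvtColor(I[n],cv2.COLOR_RGB2GRAY) for n in I}
win={'top':(200,168,70,70),'side':(358,190,56,42)}; cc={}
for n,(x,y,w,h) in win.items():
    m=(G[n][y:y+h,x:x+w]<118).astype(np.uint8)
    if n=='side': m[:,:12]*=1
    k,l,st,c=cv2.connectedComponentsWithStats(m); i=1+st[1:,4].argmax()
    hull=cv2.convexHull(np.argwhere(l==i)[:,::-1].astype(np.int32)+[x,y]); e=cv2.fitEllipse(hull); cc[n]=e[0]; print('tub',n,e,st[i])
e=cc['top']; print('tub top z.034',onz('top',*e,.034).round(4))
def line(n,x,y,w,h,f,z):
    m=f(HS[n][y:y+h,x:x+w].astype(int)).astype(np.uint8); m=cv2.morphologyEx(m,cv2.MORPH_CLOSE,np.ones((3,3),np.uint8))
    k,l,st,c=cv2.connectedComponentsWithStats(m); i=1+st[1:,4].argmax(); q=(np.argwhere(l==i)[:,::-1]+[x,y]).astype(np.float32)
    L=cv2.fitLine(q,cv2.DIST_HUBER,0,.01,.01).ravel(); s=(q-L[2:])@L[:2]; E=[L[2:]+L[:2]*s.min(),L[2:]+L[:2]*s.max()]
    P=[onz(n,*a,z) for a in E]; print(n,st[i],[np.round(a,1) for a in E],[a.round(4)[:2] for a in P],'mid',((P[0]+P[1])/2).round(4),'len',np.linalg.norm(P[0]-P[1]).round(3),'ang',np.degrees(np.arctan2(*(P[0]-P[1])[[1,0]])).round(1)); return E
cfb=lambda w:(w[...,1]>60)|(w[...,2]<90)
mk=lambda w:((w[...,2]>185)&(w[...,1]<50))|(w[...,2]<100)
bt=line('top',250,225,82,20,cfb,.0055); bs=line('side',300,200,58,14,cfb,.0055)
mt=line('top',372,222,64,28,mk,.008); ms=line('side',222,210,50,11,mk,.008)
for a,b in((bt,bs),(mt,ms)):
    print('tri',[tri(x,y).round(4) for x in a for y in b])
lt=[tri(a,b).round(4) for a,b in(((370,241),(272,208)),((335,241),(298,204)),((336,163),(309,238)))]; print('long corners',lt)
st=[tri(a,b).round(4) for a,b in(((486,232),(175,225)),((452,234),(203,220)),((446,176),(212,254)),((480,173),(181,260)))]; print('short',st)
print(tri(cc['top'],cc['side']))
E
python3 m2.py
```

```text
tub top ((233.47425842285156, 201.25186157226562), (47.555904388427734, 48.669612884521484), 119.47660827636719) [ 10   9  49  49 393]
tub side ((386.23236083984375, 212.40176391601562), (30.48076820373535, 40.37519454956055), 96.91535949707031) [  9   8  40  31 811]
tub top z.034 [0.5446 0.2779 0.034 ]
top [ 27   7  47   6 117] [array([277., 236.], dtype=float32), array([323. , 232.9], dtype=float32)] [array([0.4497, 0.1538]), array([0.4603, 0.0218])] mid [0.455  0.0878 0.0055] len 0.132 ang 94.6
side [ 19   0  36  14 202] [array([319. , 206.9], dtype=float32), array([354.1, 205.9], dtype=float32)] [array([0.4541, 0.063 ]), array([0.4761, 0.1895])] mid [0.4651 0.1262 0.0055] len 0.128 ang -99.9
top [  9   8  45  12 156] [array([380.9, 230.6], dtype=float32), array([425.2, 240.2], dtype=float32)] [array([ 0.4688, -0.1445]), array([ 0.4427, -0.2715])] mid [ 0.4557 -0.208   0.008 ] len 0.13 ang 78.4
side [ 5  6 12  3 34] [array([227. , 216.9], dtype=float32), array([238., 217.], dtype=float32)] [array([ 0.4459, -0.2672]), array([ 0.455 , -0.2297])] mid [ 0.4505 -0.2484  0.008 ] len 0.039 ang -103.6
tri [array([ 0.4417,  0.1115, -0.0049]), array([ 0.4567,  0.1749, -0.0069]), array([0.4642, 0.0403, 0.0158]), array([0.4855, 0.0987, 0.0299])]
tri [array([ 0.4631, -0.2063,  0.0092]), array([ 0.464 , -0.1875,  0.0061]), array([ 0.4431, -0.2694,  0.0067]), array([ 0.4463, -0.25  ,  0.0085])]
long corners [array([ 0.4383, -0.1092,  0.0167]), array([ 0.4366, -0.0118,  0.0178]), array([ 0.6583, -0.0182,  0.0357])]
short [array([ 0.4672, -0.4441,  0.018 ]), array([ 0.4602, -0.3481,  0.0179]), array([ 0.6319, -0.3341,  0.0069]), array([ 0.6417, -0.4317,  0.0097])]
[0.54858245 0.28360984 0.01158328]
```

Run:
```python
from meas import *
g=cv2.cvtColor(I['top'],cv2.COLOR_RGB2GRAY).astype(int)
m=(abs(g-160)>22).astype(np.uint8)  # not table
print(''.join(' %d'%x for x in g[201,200:270])); print(''.join(' %d'%x for x in g[165:235,234]))
l=onz('top',209.5,201,.034); r0=onz('top',258.5,201,0); r1=onz('top',258.5,201,.034); print(l,r0,r1)
```

```text
160 158 160 160 158 158 159 162 155 128 65 66 103 122 136 142 137 141 140 140 138 140 139 140 142 138 141 139 138 140 140 141 141 140 140 138 140 139 140 139 143 139 140 141 140 141 143 137 144 139 142 140 143 142 123 107 102 86 117 159 168 166 163 164 164 165 165 162 163 165
 164 160 160 165 163 165 164 164 166 167 165 152 118 68 66 112 137 141 139 140 138 139 139 140 139 139 138 141 139 137 138 140 143 138 139 142 140 141 142 139 140 142 141 139 139 141 139 139 139 141 140 141 143 140 142 142 137 133 131 110 97 132 158 166 163 164 161 164 162 162
[0.54442684 0.34649149 0.034     ] [0.55156422 0.21106853 0.        ] [0.54620336 0.20657634 0.034     ]
```

```bash
cat > go.py <<'E'
import sys
from h import *
def go(x,y,z,psi):
    s=state(); R=np.array(s['tcp_rot']); p=np.array(s['eef_pos']); a=np.radians(psi)
    T=np.array([[np.cos(a),np.sin(a),0],[np.sin(a),-np.cos(a),0],[0,0,-1]])
    print('dp',(R.T@(np.array([x,y,z])-p)).round(4),'tw',cv2.Rodrigues(R.T@T)[0].ravel().round(3),'at',p.round(4),'t',round(s['t'],2),'j',np.round(s['joints'],2))
if __name__=='__main__': go(*map(float,sys.argv[1:5]))
E
python3 go.py .596 .118 .25 0
```

```text
dp [ 6.034e-01 -5.538e-01  4.000e-04] tw [-0.002  0.     0.312] at [ 0.1915 -0.5942  0.2492] t 0.1 j [-1.33  0.31  1.64  0.    1.2  -0.07]
```

Emit:
carry_out --targets '[{"dp": [0.603,-0.555,0],"twist": [0,0,0.312],"jaw": -1},{"dp": [0.603,-0.555,0],"twist": [0,0,0.312],"jaw": -1},{"dp": [0.603,-0.555,0],"twist": [0,0,0.312],"jaw": -1},{"dp": [0.603,-0.555,0],"twist": [0,0,0.312],"jaw": -1},{"dp": [0.603,-0.555,0],"twist": [0,0,0.312],"jaw": -1},{"dp": [0.603,-0.555,0],"twist": [0,0,0.312],"jaw": -1},{"dp": [0.603,-0.555,0],"twist": [0,0,0.312],"jaw": -1},{"dp": [0.603,-0.555,0],"twist": [0,0,0.312],"jaw": -1},{"dp": [0.603,-0.555,0],"twist": [0,0,0.312],"jaw": -1},{"dp": [0.603,-0.555,0],"twist": [0,0,0.312],"jaw": -1}]'

```text
t: 1.35
eef_pos: [0.5, -0.049, 0.2501]
tcp_rot: [[1.0, -0.0, 0.0], [-0.0, -1.0, -0.0], [0.0, 0.0, -1.0]]
contact_force: [0.4, 0.0, -0.7]
opening: 1.0
grasp_force: 0.0
```

```bash
python3 go.py .596 .118 .20 0
```

```text
dp [ 0.096  -0.167   0.0501] tw [ 0. -0. -0.] at [ 0.5    -0.049   0.2501] t 1.35 j [-0.18  0.07  1.92 -0.    1.15  1.39]
```

Emit:
carry_out --targets '[{"dp": [0.096,-0.167,0.05],"twist": [0,0,0],"jaw": -1},{"dp": [0.096,-0.167,0.05],"twist": [0,0,0],"jaw": -1},{"dp": [0.096,-0.167,0.05],"twist": [0,0,0],"jaw": -1},{"dp": [0.096,-0.167,0.05],"twist": [0,0,0],"jaw": -1},{"dp": [0.096,-0.167,0.05],"twist": [0,0,0],"jaw": -1},{"dp": [0.096,-0.167,0.05],"twist": [0,0,0],"jaw": -1},{"dp": [0.096,-0.167,0.1],"twist": [0,0,0],"jaw": -1},{"dp": [0.096,-0.167,0.14],"twist": [0,0,0],"jaw": -1},{"dp": [0.096,-0.167,0.164],"twist": [0,0,0],"jaw": -1},{"dp": [0.096,-0.167,0.164],"twist": [0,0,0],"jaw": -1}]'

```text
t: 2.6
eef_pos: [0.5933, 0.1141, 0.0847]
tcp_rot: [[1.0, -0.002, -0.005], [-0.002, -1.0, -0.001], [-0.005, 0.001, -1.0]]
contact_force: [-0.4, -0.5, 0.8]
opening: 0.998
grasp_force: 0.0
```

Run:
```python
from h import *
for n in('top','side'):
    p,d=grab_frame(n); np.savez(n+'1',p=p,d=d)
    if n=='top': a=cv2.resize(p[120:270,200:420],None,fx=1.82,fy=1.82)
    else: b=cv2.resize(p[120:270,260:460],None,fx=1.82,fy=1.82)
save('c2',np.hstack([a,b]))
```

```text
(no output)
```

View pics/c2.png

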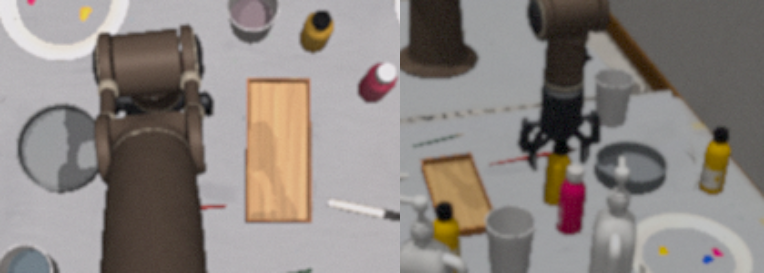

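Emit:
carry_out --targets '[{"dp": [0,0,0],"twist": [0,0,0],"jaw": 1},{"dp": [0,0,0],"twist": [0,0,0],"jaw": 1},{"dp": [0,0,0],"twist": [0,0,0],"jaw": 1},{"dp": [0,0,0],"twist": [0,0,0],"jaw": 1},{"dp": [0,0,0],"twist": [0,0,0],"jaw": 1},{"dp": [0,0,0],"twist": [0,0,0],"jaw": 1},{"dp": [0,0,-0.04],"twist": [0,0,0],"jaw": 1},{"dp": [0,0,-0.07],"twist": [0,0,0],"jaw": 1},{"dp": [0,0,-0.07],"twist": [0,0,0],"jaw": 1},{"dp": [0,0,-0.07],"twist": [0,0,0],"jaw": 1}]'

```text
t: 3.95
eef_pos: [0.5945, 0.116, 0.1549]
tcp_rot: [[1.0, -0.0, -0.002], [-0.0, -1.0, -0.0], [-0.002, 0.0, -1.0]]
contact_force: [-0.2, 0.8, -1.2]
opening: 0.522
grasp_force: 61.6
```

```bash
python3 go.py .5625 .3086 .156 0; python3 go.py .5625 .3086 .097 0
```

```text
dp [-0.032  -0.1926 -0.001 ] tw [ 0.     0.002 -0.   ] at [0.5945 0.116  0.1549] t 3.95 j [0.12 0.38 1.75 0.   1.02 1.69]
dp [-0.0318 -0.1926  0.058 ] tw [ 0.     0.002 -0.   ] at [0.5945 0.116  0.1549] t 3.95 j [0.12 0.38 1.75 0.   1.02 1.69]
```

Emit:
carry_out --targets '[{"dp": [-0.009,-0.055,0],"twist": [0,0,0],"jaw": 1},{"dp": [-0.018,-0.11,0],"twist": [0,0,0],"jaw": 1},{"dp": [-0.027,-0.165,0],"twist": [0,0,0],"jaw": 1},{"dp": [-0.032,-0.192,0],"twist": [0,0,0],"jaw": 1},{"dp": [-0.032,-0.192,0],"twist": [0,0,0],"jaw": 1},{"dp": [-0.032,-0.192,0],"twist": [0,0,0],"jaw": 1},{"dp": [-0.032,-0.192,0.02],"twist": [0,0,0],"jaw": 1},{"dp": [-0.032,-0.192,0.04],"twist": [0,0,0],"jaw": 1},{"dp": [-0.032,-0.192,0.055],"twist": [0,0,0],"jaw": 1},{"dp": [-0.032,-0.192,0.055],"twist": [0,0,0],"jaw": 1}]'

```text
t: 5.2
eef_pos: [0.5619, 0.3068, 0.0984]
tcp_rot: [[1.0, -0.001, -0.005], [-0.001, -1.0, -0.002], [-0.005, 0.002, -1.0]]
contact_force: [-0.7, 0.1, -0.8]
opening: 0.525
grasp_force: 61.6
```

```bash
python3 go.py .5625 .3086 .094 0
python3 - <<'E'
from h import *
p,d=grab_frame('side'); p2,_=grab_frame('top')
save('c3',np.hstack([cv2.resize(p[150:250,320:450],None,fx=3,fy=3),cv2.resize(p2[120:220,180:300],None,fx=3,fy=3)]))
E
```

```text
dp [ 0.0006 -0.0018  0.0044] tw [ 0.002  0.005 -0.001] at [0.5619 0.3068 0.0984] t 5.2 j [ 0.43  0.51  1.69 -0.    0.95  2.  ]
```

View pics/c3.png

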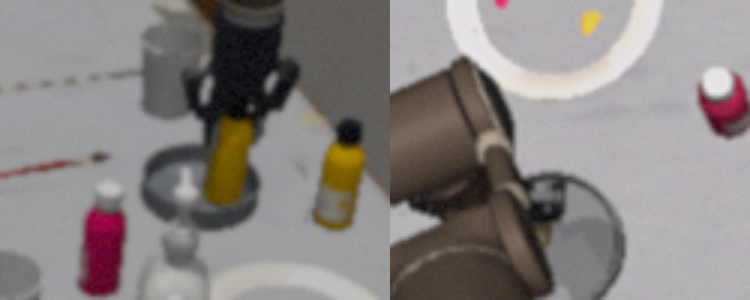

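Emit:
carry_out --targets '[{"dp": [0,-0.001,0.003],"twist": [0,0,0],"jaw": 1},{"dp": [0,-0.001,0.005],"twist": [0,0,0],"jaw": 1},{"dp": [0,-0.001,0.005],"twist": [0,0,0],"jaw": 1},{"dp": [0,-0.001,0.005],"twist": [0,0,0],"jaw": 1}]'

```text
t: 5.8
eef_pos: [0.5637, 0.3091, 0.0965]
tcp_rot: [[1.0, -0.0, 0.0], [-0.0, -1.0, 0.0], [0.0, -0.0, -1.0]]
contact_force: [-0.5, -0.4, -0.6]
opening: 0.522
grasp_force: 61.7
```

Emit:
carry_out --targets '[{"dp": [0,0,0.002],"twist": [0,0,0],"jaw": 1},{"dp": [0,0,0.003],"twist": [0,0,0],"jaw": 1},{"dp": [0,0,0.003],"twist": [0,0,0],"jaw": 1},{"dp": [0,0,0.003],"twist": [0,0,0],"jaw": 1}]'

```text
t: 6.3
eef_pos: [0.5647, 0.3093, 0.0962]
tcp_rot: [[1.0, -0.0, 0.002], [-0.0, -1.0, 0.0], [0.002, -0.0, -1.0]]
contact_force: [-1.7, -2.6, 9.8]
opening: 0.518
grasp_force: 62.8
```

Emit:
carry_out --targets '[{"dp": [0,0,0.001],"twist": [0,0,0],"jaw": -0.6},{"dp": [0,0,0.001],"twist": [0,0,0],"jaw": -0.6},{"dp": [0,0,0.001],"twist": [0,0,0],"jaw": -0.6},{"dp": [0,0,0.001],"twist": [0,0,0],"jaw": -0.6},{"dp": [0,0,-0.03],"twist": [0,0,0],"jaw": -0.6},{"dp": [0,0,-0.06],"twist": [0,0,0],"jaw": -0.8},{"dp": [0,0,-0.12],"twist": [0,0,0],"jaw": -1},{"dp": [0,0,-0.12],"twist": [0,0,0],"jaw": -1},{"dp": [0,0,-0.12],"twist": [0,0,0],"jaw": -1}]'

```text
t: 7.42
eef_pos: [0.5635, 0.309, 0.2133]
tcp_rot: [[1.0, -0.0, 0.0], [-0.0, -1.0, 0.0], [0.0, -0.0, -1.0]]
contact_force: [-0.2, -0.5, -0.7]
opening: 0.998
grasp_force: 0.0
```

```bash
python3 go.py .681 .118 .215 90
```

```text
dp [ 0.1176  0.191  -0.0017] tw [ 0.    -0.    -1.571] at [0.5635 0.309  0.2133] t 7.42 j [ 0.43  0.38  1.62 -0.    1.14  2.  ]
```

Emit:
carry_out --targets '[{"dp": [0.118,0.191,0],"twist": [0,0,-1.57],"jaw": -1},{"dp": [0.118,0.191,0],"twist": [0,0,-1.57],"jaw": -1},{"dp": [0.118,0.191,0],"twist": [0,0,-1.57],"jaw": -1},{"dp": [0.118,0.191,0],"twist": [0,0,-1.57],"jaw": -1},{"dp": [0.118,0.191,0],"twist": [0,0,-1.57],"jaw": -1},{"dp": [0.118,0.191,0],"twist": [0,0,-1.57],"jaw": -1},{"dp": [0.118,0.191,0],"twist": [0,0,-1.57],"jaw": -1},{"dp": [0.118,0.191,0],"twist": [0,0,-1.57],"jaw": -1},{"dp": [0.118,0.191,0],"twist": [0,0,-1.57],"jaw": -1},{"dp": [0.118,0.191,0],"twist": [0,0,-1.57],"jaw": -1}]'

```text
t: 8.68
eef_pos: [0.6801, 0.1178, 0.2105]
tcp_rot: [[0.002, 1.0, -0.005], [1.0, -0.002, -0.001], [-0.001, -0.005, -1.0]]
contact_force: [-0.3, -0.4, 0.3]
opening: 1.002
grasp_force: 0.0
```

```bash
python3 go.py .681 .118 .086 90;python3 - <<'E'
from h import *
p,d=grab_frame('side'); p2,d2=grab_frame('top'); np.savez('top2',p=p2,d=d2)
save('c4',np.hstack([cv2.resize(p[130:260,320:450],None,fx=3,fy=3),cv2.resize(p2[110:240,180:310],None,fx=3,fy=3)]))
E
```

```text
dp [0.0002 0.0014 0.1245] tw [-0.005  0.001 -0.002] at [0.6801 0.1178 0.2105] t 8.68 j [ 0.11  0.47  1.49 -0.    1.18  0.11]
```

View pics/c4.png

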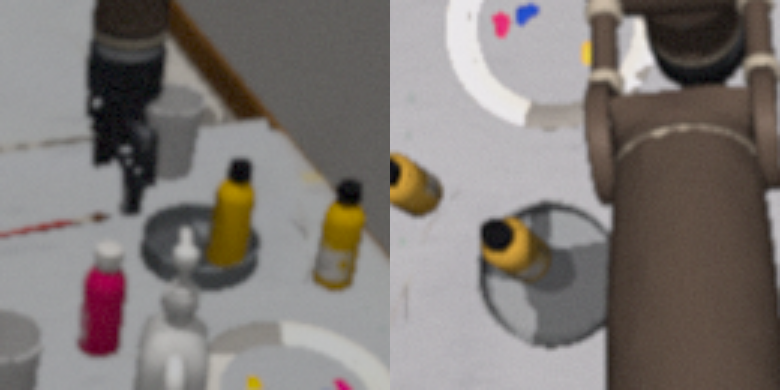

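Run:
```python
from h import *
for p in((.681,.118,0),(.681,.118,.134),(.68,.118,.191),(.73,.118,.2),(.63,.118,.2)):
    print(p,((proj('side',p)-[320,130])*3).round())
```

```text
(0.681, 0.118, 0) [ 98. 345.]
(0.681, 0.118, 0.134) [107. 244.]
(0.68, 0.118, 0.191) [110. 198.]
(0.73, 0.118, 0.2) [127. 218.]
(0.63, 0.118, 0.2) [ 95. 164.]
```

Emit:
carry_out --targets '[{"dp": [0,0.001,0.05],"twist": [0,0,0],"jaw": -1},{"dp": [0,0.001,0.09],"twist": [0,0,0],"jaw": -1},{"dp": [0,0.001,0.126],"twist": [0,0,0],"jaw": -1},{"dp": [0,0.001,0.126],"twist": [0,0,0],"jaw": -1},{"dp": [0,0.001,0.126],"twist": [0,0,0],"jaw": 1},{"dp": [0,0.001,0.126],"twist": [0,0,0],"jaw": 1},{"dp": [0,0.001,0.126],"twist": [0,0,0],"jaw": 1},{"dp": [0,0.001,0.126],"twist": [0,0,0],"jaw": 1},{"dp": [0,0.001,0.126],"twist": [0,0,0],"jaw": 1},{"dp": [0,0.001,0.126],"twist": [0,0,0],"jaw": 1}]'

```text
t: 10.02
eef_pos: [0.6837, 0.1182, 0.089]
tcp_rot: [[0.001, 1.0, 0.003], [1.0, -0.001, 0.0], [0.0, 0.003, -1.0]]
contact_force: [-0.9, 0.0, 5.2]
opening: 0.521
grasp_force: 61.7
```

```bash
python3 go.py .5625 .2514 .16 90
```

```text
dp [ 0.1331 -0.1211 -0.0712] tw [ 0.003 -0.    -0.001] at [0.6837 0.1182 0.089 ] t 10.03 j [0.11 0.61 1.55 0.   0.98 0.11]
```

Emit:
carry_out --targets '[{"dp": [0,0,-0.04],"twist": [0,0,0],"jaw": 1},{"dp": [0,0,-0.071],"twist": [0,0,0],"jaw": 1},{"dp": [0.04,-0.036,-0.071],"twist": [0,0,0],"jaw": 1},{"dp": [0.08,-0.072,-0.071],"twist": [0,0,0],"jaw": 1},{"dp": [0.12,-0.108,-0.071],"twist": [0,0,0],"jaw": 1},{"dp": [0.133,-0.121,-0.071],"twist": [0,0,0],"jaw": 1},{"dp": [0.133,-0.121,-0.071],"twist": [0,0,0],"jaw": 1},{"dp": [0.133,-0.121,-0.05],"twist": [0,0,0],"jaw": 1},{"dp": [0.133,-0.121,-0.02],"twist": [0,0,0],"jaw": 1},{"dp": [0.133,-0.121,-0.01],"twist": [0,0,0],"jaw": 1}]'

```text
t: 11.28
eef_pos: [0.5616, 0.2493, 0.0969]
tcp_rot: [[0.003, 1.0, -0.004], [1.0, -0.003, -0.002], [-0.002, -0.004, -1.0]]
contact_force: [-11.7, -1.9, 36.9]
opening: 0.522
grasp_force: 66.1
```

```bash
python3 go.py .5625 .2514 .097 90
```

```text
dp [ 0.0021  0.0009 -0.0001] tw [-0.004  0.002 -0.003] at [0.5616 0.2493 0.0969] t 11.28 j [ 0.35  0.47  1.75 -0.    0.92  0.35]
```

Emit:
carry_out --targets '[{"dp": [0.001,0,-0.003],"twist": [0,0,0],"jaw": 1},{"dp": [0.001,0,-0.003],"twist": [0,0,0],"jaw": 1},{"dp": [0.001,0,-0.003],"twist": [0,0,0],"jaw": -0.6},{"dp": [0.001,0,-0.003],"twist": [0,0,0],"jaw": -0.6},{"dp": [0.001,0,-0.003],"twist": [0,0,0],"jaw": -0.6},{"dp": [0.001,0,-0.003],"twist": [0,0,0],"jaw": -0.6},{"dp": [0.001,0,-0.03],"twist": [0,0,0],"jaw": -0.6},{"dp": [0.001,0,-0.08],"twist": [0,0,0],"jaw": -0.8},{"dp": [0.001,0,-0.13],"twist": [0,0,0],"jaw": -1},{"dp": [0.001,0,-0.13],"twist": [0,0,0],"jaw": -1}]'

```text
t: 12.52
eef_pos: [0.5653, 0.2536, 0.2335]
tcp_rot: [[0.001, 1.0, 0.011], [1.0, -0.001, 0.004], [0.004, 0.011, -1.0]]
contact_force: [0.5, -0.6, -0.1]
opening: 1.003
grasp_force: 0.0
```

```bash
python3 go.py .6515 -.2155 .22 0
```

```text
dp [-0.469   0.0864  0.0125] tw [ 0.006 -0.012  1.57 ] at [0.5653 0.2536 0.2335] t 12.53 j [ 0.35  0.31  1.67 -0.    1.15  0.35]
```

Emit:
carry_out --targets '[{"dp": [-0.469,0.086,0.005],"twist": [0,0,1.57],"jaw": -1},{"dp": [-0.469,0.086,0.005],"twist": [0,0,1.57],"jaw": -1},{"dp": [-0.469,0.086,0.005],"twist": [0,0,1.57],"jaw": -1},{"dp": [-0.469,0.086,0.005],"twist": [0,0,1.57],"jaw": -1},{"dp": [-0.469,0.086,0.005],"twist": [0,0,1.57],"jaw": -1},{"dp": [-0.469,0.086,0.005],"twist": [0,0,1.57],"jaw": -1},{"dp": [-0.469,0.086,0.005],"twist": [0,0,1.57],"jaw": -1},{"dp": [-0.469,0.086,0.005],"twist": [0,0,1.57],"jaw": -1},{"dp": [-0.469,0.086,0.005],"twist": [0,0,1.57],"jaw": -1},{"dp": [-0.469,0.086,0.005],"twist": [0,0,1.57],"jaw": -1}]'

```text
t: 13.78
eef_pos: [0.6464, -0.2173, 0.2205]
tcp_rot: [[1.0, -0.0, -0.002], [-0.0, -1.0, 0.001], [-0.002, -0.001, -1.0]]
contact_force: [-1.1, 0.9, -0.4]
opening: 0.999
grasp_force: 0.0
```

```bash
python3 go.py .6515 -.2155 .22 0;python3 - <<'E'
from h import *
p,d=grab_frame('side'); p2,d2=grab_frame('top'); np.savez('top2',p=p2,d=d2); np.savez('side2',p=p,d=d)
save('c5',np.hstack([cv2.resize(p[170:270,210:440],None,fx=1.7,fy=1.7),cv2.resize(p2[140:240,190:330],None,fx=1.7,fy=1.7)]))
E
```

```text
dp [ 0.0051 -0.0018  0.0005] tw [-0.001  0.002 -0.   ] at [ 0.6464 -0.2173  0.2205] t 13.78 j [-0.39  0.44  1.51  0.    1.19  1.18]
```

View pics/c5.png

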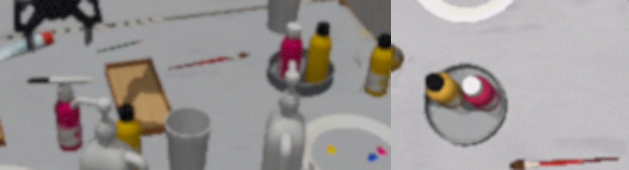

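Emit:
carry_out --targets '[{"dp": [0.005,-0.002,0.04],"twist": [0,0,0],"jaw": -1},{"dp": [0.005,-0.002,0.08],"twist": [0,0,0],"jaw": -1},{"dp": [0.005,-0.002,0.12],"twist": [0,0,0],"jaw": -1},{"dp": [0.005,-0.002,0.132],"twist": [0,0,0],"jaw": -1},{"dp": [0.005,-0.002,0.132],"twist": [0,0,0],"jaw": 1},{"dp": [0.005,-0.002,0.132],"twist": [0,0,0],"jaw": 1},{"dp": [0.005,-0.002,0.132],"twist": [0,0,0],"jaw": 1},{"dp": [0.005,-0.002,0.132],"twist": [0,0,0],"jaw": 1},{"dp": [0.005,-0.002,0.132],"twist": [0,0,0],"jaw": 1},{"dp": [0.005,-0.002,0.132],"twist": [0,0,0],"jaw": 1}]'

```text
t: 15.12
eef_pos: [0.6544, -0.2157, 0.0933]
tcp_rot: [[1.0, -0.0, 0.005], [-0.0, -1.0, -0.002], [0.005, 0.002, -1.0]]
contact_force: [0.9, 2.0, 7.0]
opening: 0.515
grasp_force: 61.8
```

```bash
python3 go.py .513 .28 .165 0
python3 - <<'E'
from h import *
# where the two bottles in the tub stand (cap mask, top2)
p=np.load('top2.npz')['p']; hsv=cv2.cvtColor(p,cv2.COLOR_RGB2HSV).astype(int)
for k,(x,y),f in(('y',(.564,.309),lambda w:w[...,2]<75),('r',(.562,.251),lambda w:(w[...,2]>175)&(w[...,1]<60))):
    u,v=map(int,proj('top',(x,y,.138))); w=hsv[v-8:v+9,u-8:u+9]; m=f(w).astype(np.uint8); n,l,s,c=cv2.connectedComponentsWithStats(m); i=1+s[1:,4].argmax(); print(k,onz('top',*(c[i]+[u-8,v-8]),.138).round(4),s[i,4])
E
```

```text
dp [-0.1412 -0.4955 -0.0733] tw [ 0.002 -0.005 -0.   ] at [ 0.6544 -0.2157  0.0933] t 15.12 j [-0.38  0.59  1.57  0.    0.98  1.19]
y [0.5637 0.3088 0.138 ] 81
r [0.5599 0.2517 0.138 ] 95
```

Emit:
carry_out --targets '[{"dp": [0,0,-0.04],"twist": [0,0,0],"jaw": 1},{"dp": [0,0,-0.08],"twist": [0,0,0],"jaw": 1},{"dp": [-0.024,-0.05,-0.08],"twist": [0,0,0],"jaw": 1},{"dp": [-0.048,-0.1,-0.08],"twist": [0,0,0],"jaw": 1},{"dp": [-0.072,-0.15,-0.08],"twist": [0,0,0],"jaw": 1},{"dp": [-0.096,-0.2,-0.08],"twist": [0,0,0],"jaw": 1},{"dp": [-0.12,-0.25,-0.08],"twist": [0,0,0],"jaw": 1},{"dp": [-0.144,-0.3,-0.08],"twist": [0,0,0],"jaw": 1},{"dp": [-0.168,-0.35,-0.08],"twist": [0,0,0],"jaw": 1},{"dp": [-0.194,-0.405,-0.08],"twist": [0,0,0],"jaw": 1}]'

```text
t: 16.38
eef_pos: [0.4574, 0.1912, 0.1705]
tcp_rot: [[1.0, -0.001, 0.001], [-0.001, -1.0, 0.0], [0.001, -0.0, -1.0]]
contact_force: [0.7, 0.3, -1.2]
opening: 0.515
grasp_force: 61.8
```

```bash
python3 go.py .513 .28 .101 0
```

```text
dp [ 0.0555 -0.0889  0.0695] tw [-0.    -0.001 -0.001] at [0.4574 0.1912 0.1705] t 16.38 j [ 0.31  0.16  2.   -0.    0.98  1.88]
```

Emit:
carry_out --targets '[{"dp": [0.028,-0.045,0],"twist": [0,0,0],"jaw": 1},{"dp": [0.055,-0.088,0],"twist": [0,0,0],"jaw": 1},{"dp": [0.055,-0.088,0],"twist": [0,0,0],"jaw": 1},{"dp": [0.055,-0.088,0],"twist": [0,0,0],"jaw": 1},{"dp": [0.055,-0.088,0.03],"twist": [0,0,0],"jaw": 1},{"dp": [0.055,-0.088,0.055],"twist": [0,0,0],"jaw": 1},{"dp": [0.055,-0.088,0.063],"twist": [0,0,0],"jaw": 1},{"dp": [0.055,-0.088,0.063],"twist": [0,0,0],"jaw": 1}]'

```text
t: 17.38
eef_pos: [0.5127, 0.277, 0.107]
tcp_rot: [[1.0, -0.001, -0.001], [-0.001, -1.0, -0.001], [-0.001, 0.001, -1.0]]
contact_force: [-0.0, 0.1, -0.6]
opening: 0.516
grasp_force: 62.0
```

```bash
python3 go.py .513 .28 .101 0
```

```text
dp [ 0.0003 -0.003   0.006 ] tw [ 0.001  0.001 -0.001] at [0.5127 0.277  0.107 ] t 17.38 j [ 0.42  0.4   1.83 -0.    0.91  1.99]
```

Emit:
carry_out --targets '[{"dp": [0,-0.001,0.003],"twist": [0,0,0],"jaw": 1},{"dp": [0,-0.001,0.006],"twist": [0,0,0],"jaw": 1},{"dp": [0,-0.001,0.006],"twist": [0,0,0],"jaw": 1}]'

```text
t: 17.75
eef_pos: [0.5134, 0.2792, 0.1015]
tcp_rot: [[1.0, -0.0, 0.0], [-0.0, -1.0, 0.0], [0.0, -0.0, -1.0]]
contact_force: [-0.0, -0.7, -1.6]
opening: 0.515
grasp_force: 62.0
```

Emit:
carry_out --targets '[{"dp": [0,0,0.002],"twist": [0,0,0],"jaw": 1},{"dp": [0,0,0.003],"twist": [0,0,0],"jaw": 1},{"dp": [0,0,0.003],"twist": [0,0,0],"jaw": 1}]'

```text
t: 18.12
eef_pos: [0.5145, 0.2794, 0.1014]
tcp_rot: [[1.0, 0.0, 0.002], [0.0, -1.0, 0.0], [0.002, -0.0, -1.0]]
contact_force: [-3.9, -1.9, 12.5]
opening: 0.515
grasp_force: 63.4
```

Emit:
carry_out --targets '[{"dp": [0,0,-0.001],"twist": [0,0,0],"jaw": 1},{"dp": [0,0,-0.001],"twist": [0,0,0],"jaw": -0.6},{"dp": [0,0,-0.001],"twist": [0,0,0],"jaw": -0.6},{"dp": [0,0,-0.001],"twist": [0,0,0],"jaw": -0.6},{"dp": [0,0,-0.001],"twist": [0,0,0],"jaw": -0.6},{"dp": [0,0,-0.04],"twist": [0,0,0],"jaw": -0.6},{"dp": [0,0,-0.09],"twist": [0,0,0],"jaw": -0.8},{"dp": [0,0,-0.13],"twist": [0,0,0],"jaw": -1},{"dp": [0,0,-0.13],"twist": [0,0,0],"jaw": -1}]'

```text
t: 19.25
eef_pos: [0.5162, 0.2804, 0.233]
tcp_rot: [[1.0, -0.0, 0.008], [-0.0, -1.0, 0.004], [0.008, -0.004, -1.0]]
contact_force: [-0.0, -0.1, 0.1]
opening: 0.999
grasp_force: 0.0
```

Emit:
carry_out --targets '[{"dp": [-0.05,0.43,0],"twist": [0,0,0],"jaw": -1},{"dp": [-0.05,0.43,0],"twist": [0,0,0],"jaw": -1},{"dp": [-0.05,0.43,0],"twist": [0,0,0],"jaw": -1},{"dp": [-0.05,0.43,0],"twist": [0,0,0],"jaw": -1},{"dp": [-0.05,0.43,0],"twist": [0,0,0],"jaw": -1},{"dp": [-0.05,0.43,0],"twist": [0,0,0],"jaw": -1},{"dp": [-0.05,0.43,0],"twist": [0,0,0],"jaw": -1},{"dp": [-0.05,0.43,0],"twist": [0,0,0],"jaw": -1},{"dp": [-0.05,0.43,0],"twist": [0,0,0],"jaw": -1}]'

```text
t: 20.38
eef_pos: [0.4624, -0.1505, 0.227]
tcp_rot: [[1.0, -0.001, -0.002], [-0.001, -1.0, 0.002], [-0.002, -0.002, -1.0]]
contact_force: [-0.5, 0.3, -0.0]
opening: 0.997
grasp_force: 0.0
```

```bash
python3 go.py .45 .09 .1 0;python3 - <<'E'
from h import *
p,d=grab_frame('side'); p2,d2=grab_frame('top'); np.savez('top3',p=p2,d=d2); np.savez('side3',p=p,d=d)
a=cv2.resize(p[180:240,290:420],None,fx=6,fy=6,interpolation=cv2.INTER_CUBIC); b=cv2.resize(p2[150:245,205:335],None,fx=6,fy=6,interpolation=cv2.INTER_CUBIC)
save('c6',cv2.resize(np.vstack([a,b]),None,fx=.64,fy=.64))
E
```

```text
dp [-0.0125 -0.2403  0.1274] tw [-0.002  0.002 -0.001] at [ 0.4624 -0.1505  0.227 ] t 20.38 j [-0.4   0.07  1.97  0.    1.11  1.17]
```

View pics/c6.png

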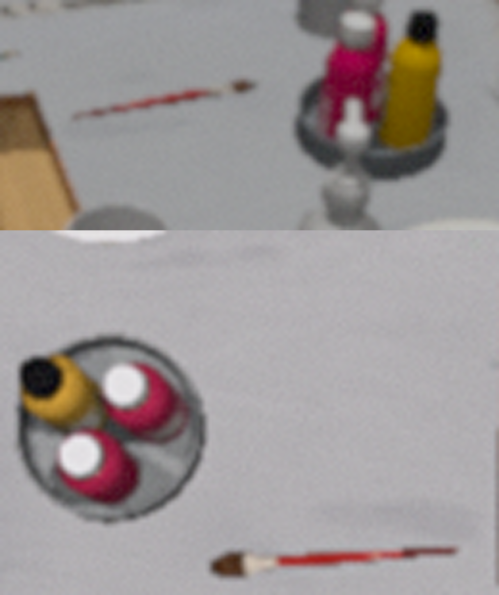

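Run:
```python
from meas import *
h,t=(259.9,237.2),(324,233.3)
H,T=onz('top',*h,.0055),onz('top',*t,.0055); print(H,T,np.linalg.norm(H-T),np.degrees(np.arctan2(*(H-T)[[1,0]])),'mid',(H+T)/2)
print('tri',tri(h,(356.7,202.4)).round(4),tri(t,(309,210.5)).round(4))
q=onz('side',356.7,202.4,.0055),onz('side',309,210.5,.0055);print(q,(q[0]+q[1])/2)
# midline: red handle centroid along
p=np.load('top3.npz')['p']; hs=cv2.cvtColor(p,cv2.COLOR_RGB2HSV)[225:245,275:318].astype(int)
m=(hs[...,1]>90); ys,xs=np.nonzero(m)
for a,b in((0,15),(15,30),(30,43)):
    k=(xs>=a)&(xs<b); print(onz('top',xs[k].mean()+275,ys[k].mean()+225,.0055).round(4),k.sum())
```

```text
[0.44546879 0.20288448 0.0055    ] [0.4590894  0.01887972 0.0055    ] 0.18450819704105503 94.23349337887775 mid [0.4522791 0.1108821 0.0055   ]
tri [ 0.4469  0.2066 -0.0016] [4.602e-01 2.160e-02 2.000e-04]
(array([0.45681839, 0.20583988, 0.0055    ]), array([0.4680832 , 0.02247658, 0.0055    ])) [0.46245079 0.11415823 0.0055    ]
[0.452  0.1348 0.0055] 31
[0.4543 0.0999 0.0055] 30
[0.4577 0.0593 0.0055] 13
```

Emit:
carry_out --targets '[{"dp": [-0.01,-0.262,0.1],"twist": [0,0,-1.646],"jaw": -1},{"dp": [-0.01,-0.262,0.1],"twist": [0,0,-1.646],"jaw": -1},{"dp": [-0.01,-0.262,0.1],"twist": [0,0,-1.646],"jaw": -1},{"dp": [-0.01,-0.262,0.1],"twist": [0,0,-1.646],"jaw": -1},{"dp": [-0.01,-0.262,0.1],"twist": [0,0,-1.646],"jaw": -1},{"dp": [-0.01,-0.262,0.1],"twist": [0,0,-1.646],"jaw": -1},{"dp": [-0.01,-0.262,0.1],"twist": [0,0,-1.646],"jaw": -1},{"dp": [-0.01,-0.262,0.1],"twist": [0,0,-1.646],"jaw": -0.3},{"dp": [-0.01,-0.262,0.1],"twist": [0,0,-1.646],"jaw": -0.3},{"dp": [-0.01,-0.262,0.1],"twist": [0,0,-1.646],"jaw": -0.3}]'

```text
t: 21.72
eef_pos: [0.4527, 0.1125, 0.1281]
tcp_rot: [[-0.076, 0.997, -0.0], [0.997, 0.076, 0.0], [0.0, -0.0, -1.0]]
contact_force: [0.3, -0.4, -0.1]
opening: 0.649
grasp_force: 0.0
```

```bash
python3 go.py .4525 .1115 .0225 94.3
```

```text
dp [-0.001  -0.0002  0.1056] tw [-0.    -0.     0.001] at [0.4527 0.1125 0.1281] t 21.73 j [0.15 0.17 2.09 0.   0.88 0.07]
```

Emit:
carry_out --targets '[{"dp": [-0.001,0,0.05],"twist": [0,0,0],"jaw": -0.3},{"dp": [-0.001,0,0.085],"twist": [0,0,0],"jaw": -0.3},{"dp": [-0.001,0,0.098],"twist": [0,0,0],"jaw": -0.3},{"dp": [-0.001,0,0.104],"twist": [0,0,0],"jaw": -0.3},{"dp": [-0.001,0,0.104],"twist": [0,0,0],"jaw": -0.3},{"dp": [-0.001,0,0.104],"twist": [0,0,0],"jaw": -0.3}]'

```text
t: 22.48
eef_pos: [0.4546, 0.1103, 0.0254]
tcp_rot: [[-0.075, 0.997, 0.003], [0.997, 0.075, 0.0], [0.0, 0.003, -1.0]]
contact_force: [0.6, -0.7, 0.7]
opening: 0.652
grasp_force: 0.0
```

Emit:
carry_out --targets '[{"dp": [0,0,0],"twist": [0,0,0],"jaw": 0.3},{"dp": [0,0,0],"twist": [0,0,0],"jaw": 0.6},{"dp": [0,0,0],"twist": [0,0,0],"jaw": 1},{"dp": [0,0,0],"twist": [0,0,0],"jaw": 1},{"dp": [0,0,0],"twist": [0,0,0],"jaw": 1},{"dp": [0,0,0],"twist": [0,0,0],"jaw": 1},{"dp": [0,0,0],"twist": [0,0,0],"jaw": 1}]'

```text
t: 23.35
eef_pos: [0.4539, 0.1101, 0.0249]
tcp_rot: [[-0.075, 0.997, 0.001], [0.997, 0.075, 0.0], [0.0, 0.001, -1.0]]
contact_force: [-1.2, -0.5, 5.5]
opening: 0.101
grasp_force: 59.7
```

Emit:
carry_out --targets '[{"dp": [0,0,-0.04],"twist": [0,0,0],"jaw": 1},{"dp": [-0.178,0.082,-0.08],"twist": [0,0,1.64],"jaw": 1},{"dp": [-0.178,0.082,-0.08],"twist": [0,0,1.64],"jaw": 1},{"dp": [-0.178,0.082,-0.08],"twist": [0,0,1.64],"jaw": 1},{"dp": [-0.178,0.082,-0.08],"twist": [0,0,1.64],"jaw": 1},{"dp": [-0.178,0.082,-0.08],"twist": [0,0,1.64],"jaw": 1},{"dp": [-0.178,0.082,-0.08],"twist": [0,0,1.64],"jaw": 1},{"dp": [-0.178,0.082,-0.08],"twist": [0,0,1.64],"jaw": 1},{"dp": [-0.178,0.082,-0.08],"twist": [0,0,1.64],"jaw": 1},{"dp": [-0.178,0.082,-0.08],"twist": [0,0,1.64],"jaw": 1}]'

```text
t: 24.6
eef_pos: [0.5481, -0.0613, 0.1038]
tcp_rot: [[1.0, 0.001, -0.001], [0.001, -1.0, 0.0], [-0.001, -0.0, -1.0]]
contact_force: [-0.4, -0.1, 0.5]
opening: 0.101
grasp_force: 59.0
```

Emit:
carry_out --targets '[{"dp": [0,0,0],"twist": [0,0,0.12],"jaw": 1},{"dp": [0,0,0],"twist": [0,0,0.12],"jaw": 1},{"dp": [0,0,0],"twist": [0,0,0.12],"jaw": 1}]'

```text
t: 24.98
eef_pos: [0.5483, -0.0612, 0.104]
tcp_rot: [[0.994, -0.112, -0.0], [-0.112, -0.994, 0.0], [-0.0, -0.0, -1.0]]
contact_force: [0.7, 0.2, 0.1]
opening: 0.1
grasp_force: 59.0
```

```bash
python3 go.py .549 -.062 .035 0.4;python3 - <<'E'
from h import *
p,d=grab_frame('side'); p2,d2=grab_frame('top')
a=cv2.resize(p[150:270,230:370],None,fx=3,fy=3,interpolation=cv2.INTER_CUBIC); b=cv2.resize(p2[150:270,290:410],None,fx=3,fy=3,interpolation=cv2.INTER_CUBIC)
save('c7',np.hstack([a,b]))
E
```

```text
dp [0.0008 0.0007 0.069 ] tw [-0.    0.   -0.12] at [ 0.5483 -0.0612  0.104 ] t 24.98 j [-0.19  0.36  1.91  0.    0.88  1.49]
```

View pics/c7.png

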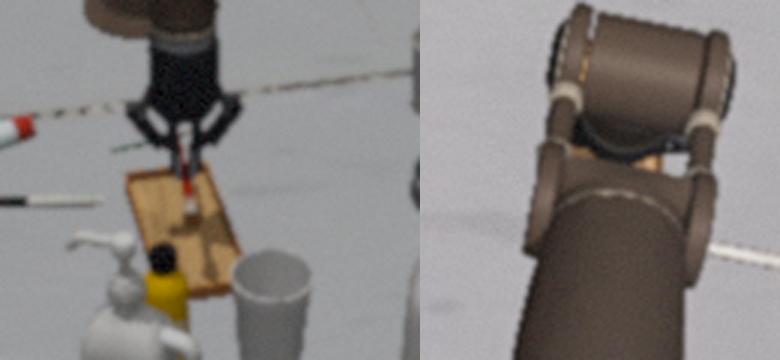

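Emit:
carry_out --targets '[{"dp": [0.001,0.001,0],"twist": [0,0,-0.12],"jaw": 1},{"dp": [0.001,0.001,0.03],"twist": [0,0,-0.12],"jaw": 1},{"dp": [0.001,0.001,0.055],"twist": [0,0,-0.12],"jaw": 1},{"dp": [0.001,0.001,0.064],"twist": [0,0,-0.12],"jaw": 1},{"dp": [0.001,0.001,0.067],"twist": [0,0,-0.12],"jaw": 1},{"dp": [0.001,0.001,0.067],"twist": [0,0,-0.12],"jaw": 1}]'

```text
t: 25.82
eef_pos: [0.5501, -0.0625, 0.0379]
tcp_rot: [[1.0, 0.006, 0.001], [0.006, -1.0, -0.0], [0.001, 0.0, -1.0]]
contact_force: [0.6, -0.4, 0.2]
opening: 0.101
grasp_force: 59.0
```

Run:
```python
from h import *
for z in(.1,.085,.07,.05): print(z,proj('side',(.6415,-.067,z)).round(1),proj('side',(.4535,-.05,z)).round(1))
```

```text
0.1 [294.4 220.8] [287.9 188.5]
0.085 [294.5 224.6] [288.  192.1]
0.07 [294.5 228.4] [288.  195.7]
0.05 [294.6 233.4] [288.1 200.5]
```

Emit:
carry_out --targets '[{"dp": [0,0,0.002],"twist": [0,0,0],"jaw": 1},{"dp": [0,0,0.004],"twist": [0,0,0],"jaw": 1},{"dp": [0,0,0.004],"twist": [0,0,0],"jaw": 1}]'

```text
t: 26.2
eef_pos: [0.55, -0.0625, 0.0339]
tcp_rot: [[1.0, 0.006, 0.001], [0.006, -1.0, -0.0], [0.001, 0.0, -1.0]]
contact_force: [0.3, -0.2, 2.5]
opening: 0.1
grasp_force: 59.3
```

Touching the tray floor at the expected height, so I release, rise and go clear to measure the marker.

Emit:
carry_out --targets '[{"dp": [0,0,0],"twist": [0,0,0],"jaw": 0.5},{"dp": [0,0,0],"twist": [0,0,0],"jaw": 0.2},{"dp": [0,0,0],"twist": [0,0,0],"jaw": 0.2},{"dp": [0,0,-0.04],"twist": [0,0,0],"jaw": 0.2},{"dp": [0,0,-0.09],"twist": [0,0,0],"jaw": 0.2},{"dp": [0,0,-0.15],"twist": [0,0,0],"jaw": -0.3},{"dp": [0,0,-0.2],"twist": [0,0,0],"jaw": -0.3}]'

```text
t: 27.08
eef_pos: [0.5496, -0.0624, 0.2356]
tcp_rot: [[1.0, 0.006, 0.002], [0.006, -1.0, -0.0], [0.002, 0.0, -1.0]]
contact_force: [0.2, -0.3, 0.1]
opening: 0.648
grasp_force: 0.0
```

Emit:
carry_out --targets '[{"dp": [-0.1,-0.25,0],"twist": [0,0,-0.8],"jaw": -0.3},{"dp": [-0.1,-0.25,0],"twist": [0,0,-0.8],"jaw": -0.3},{"dp": [-0.1,-0.25,0],"twist": [0,0,-0.8],"jaw": -0.3},{"dp": [-0.1,-0.25,0],"twist": [0,0,-0.8],"jaw": -0.3},{"dp": [-0.1,-0.25,0],"twist": [0,0,-0.8],"jaw": -0.3},{"dp": [-0.1,-0.25,0],"twist": [0,0,-0.8],"jaw": -0.3},{"dp": [-0.1,-0.25,0],"twist": [0,0,-0.8],"jaw": -0.3}]'

```text
t: 27.95
eef_pos: [0.4482, 0.1864, 0.2332]
tcp_rot: [[0.693, 0.721, 0.0], [0.721, -0.693, -0.001], [-0.0, 0.001, -1.0]]
contact_force: [0.0, -0.9, 0.5]
opening: 0.649
grasp_force: 0.0
```

```bash
python3 go.py .4557 -.208 .1 78.4;python3 - <<'E'
from h import *
p,d=grab_frame('side'); p2,d2=grab_frame('top'); np.savez('top4',p=p2,d=d2); np.savez('side4',p=p,d=d)
a=cv2.resize(p[195:265,170:315],None,fx=4,fy=4,interpolation=cv2.INTER_CUBIC); b=cv2.resize(p2[160:250,325:495],None,fx=3.412,fy=3.412,interpolation=cv2.INTER_CUBIC)
save('c8',np.vstack([a,b]))
E
```

```text
dp [-0.279   0.2787  0.1334] tw [ 0.     0.    -0.563] at [0.4482 0.1864 0.2332] t 27.95 j [ 0.3   0.06  1.97 -0.    1.12  1.07]
```

View pics/c8.png

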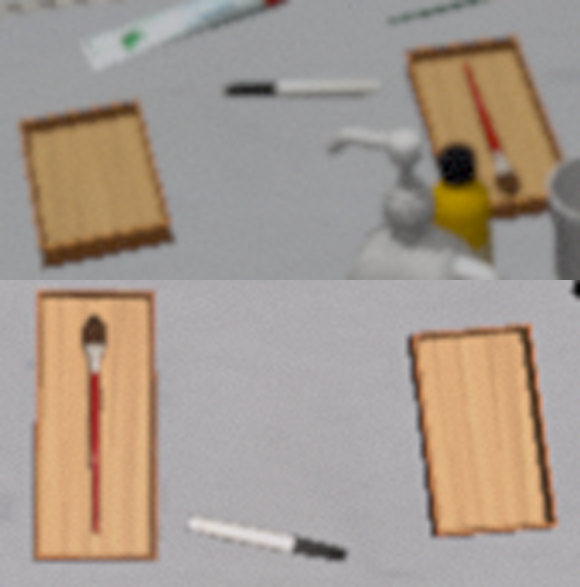

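Run:
```python
from meas import *
w,b=(380.1,231.2),(427,240.3); ws,bs=(265,216.75),(226.25,217.75)
P,Q=onz('top',*w,.008),onz('top',*b,.008); print(P,Q,'len',np.linalg.norm(P-Q),'ang',np.degrees(np.arctan2(*(P-Q)[[1,0]])),'mid',(P+Q)/2); print(tri(w,ws).round(4),tri(b,bs).round(4))
f=lambda x,y:(325+x/3.412,160+(y-280)/3.412); C=[onz('top',*f(*c),.024) for c in((408,336),(530,326),(554,524),(434,536))]
print(np.mean(C,0),[np.degrees(np.arctan2(*(C[i]-C[j])[[1,0]])).round(1) for i,j in((0,3),(1,2))],[np.linalg.norm(C[i]-C[j]).round(3) for i,j in((0,3),(0,1))])
g=lambda x,y:(170+x/4,195+y/4); print([tri(f(*a),g(*s)).round(3) for a,s in(((408,336),(172,238)),((530,326),(44,262)),((554,524),(22,120)),((434,536),(137,103)))])
```

```text
[ 0.46690716 -0.14220993  0.008     ] [ 0.44233796 -0.27675546  0.008     ] len 0.13677040868053209 ang 79.65130711135068 mid [ 0.45462256 -0.20948269  0.008     ]
[ 0.4679 -0.1397  0.0041] [ 0.4432 -0.2737  0.0042]
[ 0.54709466 -0.38828054  0.024     ] [np.float64(5.8), np.float64(4.7)] [np.float64(0.171), np.float64(0.105)]
[array([ 0.631, -0.331,  0.004]), array([ 0.641, -0.433,  0.007]), array([ 0.469, -0.445,  0.02 ]), array([ 0.458, -0.347,  0.013])]
```

Emit:
carry_out --targets '[{"dp": [-0.28,0.279,0.08],"twist": [0,0,-0.582],"jaw": -0.3},{"dp": [-0.28,0.279,0.08],"twist": [0,0,-0.582],"jaw": -0.3},{"dp": [-0.28,0.279,0.08],"twist": [0,0,-0.582],"jaw": -0.3},{"dp": [-0.28,0.279,0.08],"twist": [0,0,-0.582],"jaw": -0.3},{"dp": [-0.28,0.279,0.08],"twist": [0,0,-0.582],"jaw": -0.3},{"dp": [-0.28,0.279,0.08],"twist": [0,0,-0.582],"jaw": -0.3},{"dp": [-0.28,0.279,0.08],"twist": [0,0,-0.582],"jaw": -0.3},{"dp": [-0.28,0.279,0.08],"twist": [0,0,-0.582],"jaw": -0.3},{"dp": [-0.28,0.279,0.08],"twist": [0,0,-0.582],"jaw": -0.3},{"dp": [-0.28,0.279,0.08],"twist": [0,0,-0.582],"jaw": -0.3}]'

```text
t: 29.3
eef_pos: [0.4552, -0.2073, 0.1534]
tcp_rot: [[0.181, 0.983, -0.0], [0.983, -0.181, 0.0], [0.0, -0.0, -1.0]]
contact_force: [1.0, 0.2, 0.6]
opening: 0.652
grasp_force: 0.0
```

```bash
python3 go.py .455 -.209 .026 79.5
```

```text
dp [-0.0018  0.0002  0.1274] tw [-0.    -0.     0.001] at [ 0.4552 -0.2073  0.1534] t 29.3 j [-0.51  0.19  2.    0.    0.95 -0.33]
```

Emit:
carry_out --targets '[{"dp": [-0.002,0,0.05],"twist": [0,0,0],"jaw": -0.3},{"dp": [-0.002,0,0.1],"twist": [0,0,0],"jaw": -0.3},{"dp": [-0.002,0,0.12],"twist": [0,0,0],"jaw": -0.3},{"dp": [-0.002,0,0.127],"twist": [0,0,0],"jaw": -0.3},{"dp": [-0.002,0,0.127],"twist": [0,0,0],"jaw": -0.3},{"dp": [-0.002,0,0.127],"twist": [0,0,0],"jaw": 0.3},{"dp": [-0.002,0,0.127],"twist": [0,0,0],"jaw": 1},{"dp": [-0.002,0,0.127],"twist": [0,0,0],"jaw": 1},{"dp": [-0.002,0,0.127],"twist": [0,0,0],"jaw": 1},{"dp": [-0.002,0,0.127],"twist": [0,0,0],"jaw": 1}]'

```text
t: 30.55
eef_pos: [0.4556, -0.2106, 0.0275]
tcp_rot: [[0.182, 0.983, 0.001], [0.983, -0.182, -0.001], [-0.0, 0.001, -1.0]]
contact_force: [-1.7, 0.9, 6.4]
opening: 0.137
grasp_force: 53.5
```

```bash
python3 go.py .548 -.389 .105 5.5
```

```text
dp [-0.1586  0.1235 -0.0772] tw [ 1.000e-03 -1.000e-03  1.291e+00] at [ 0.4556 -0.2106  0.0275] t 30.55 j [-0.52  0.41  2.04  0.    0.69 -0.34]
```

Emit:
carry_out --targets '[{"dp": [0,0,-0.04],"twist": [0,0,0],"jaw": 1},{"dp": [-0.159,0.124,-0.08],"twist": [0,0,1.291],"jaw": 1},{"dp": [-0.159,0.124,-0.08],"twist": [0,0,1.291],"jaw": 1},{"dp": [-0.159,0.124,-0.08],"twist": [0,0,1.291],"jaw": 1},{"dp": [-0.159,0.124,-0.08],"twist": [0,0,1.291],"jaw": 1},{"dp": [-0.159,0.124,-0.08],"twist": [0,0,1.291],"jaw": 1},{"dp": [-0.159,0.124,-0.08],"twist": [0,0,1.291],"jaw": 1},{"dp": [-0.159,0.124,-0.08],"twist": [0,0,1.291],"jaw": 1},{"dp": [-0.159,0.124,-0.08],"twist": [0,0,1.291],"jaw": 1},{"dp": [-0.159,0.124,-0.08],"twist": [0,0,1.291],"jaw": 1}]'

```text
t: 31.8
eef_pos: [0.5478, -0.3891, 0.1063]
tcp_rot: [[0.995, 0.099, -0.0], [0.099, -0.995, -0.0], [-0.0, 0.0, -1.0]]
contact_force: [0.3, 0.2, -0.2]
opening: 0.138
grasp_force: 53.3
```

```bash
python3 go.py .548 -.389 .037 5.5;python3 - <<'E'
from h import *
p,d=grab_frame('side')
save('c9',cv2.resize(p[160:280,150:300],None,fx=4,fy=4,interpolation=cv2.INTER_CUBIC))
E
```

```text
dp [ 0.0002 -0.      0.0693] tw [0.    0.    0.003] at [ 0.5478 -0.3891  0.1063] t 31.8 j [-0.68  0.55  1.61 -0.    0.99  0.79]
```

View pics/c9.png

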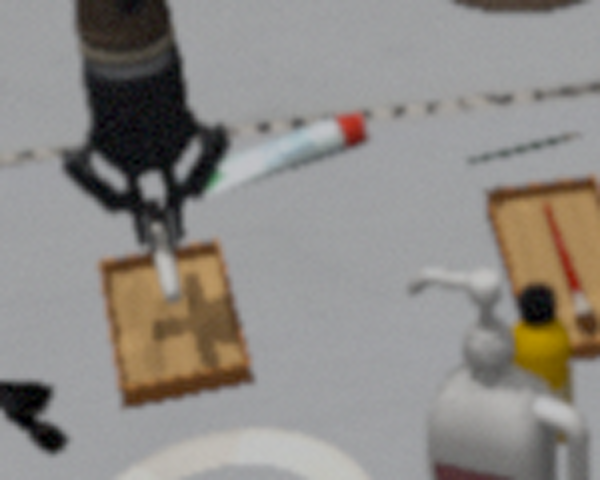

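Marker held over the tray and aligned with its length; its shadow falls well inside. Lowering.

Emit:
carry_out --targets '[{"dp": [0,0,0.03],"twist": [0,0,0],"jaw": 1},{"dp": [0,0,0.055],"twist": [0,0,0],"jaw": 1},{"dp": [0,0,0.065],"twist": [0,0,0],"jaw": 1},{"dp": [0,0,0.067],"twist": [0,0,0],"jaw": 1},{"dp": [0,0,0.069],"twist": [0,0,0],"jaw": 1},{"dp": [0,0,0.069],"twist": [0,0,0],"jaw": 1}]'

```text
t: 32.6
eef_pos: [0.5486, -0.3896, 0.0383]
tcp_rot: [[0.995, 0.097, 0.001], [0.097, -0.995, -0.001], [0.001, 0.001, -1.0]]
contact_force: [-0.2, -0.3, -0.6]
opening: 0.132
grasp_force: 53.3
```

Emit:
carry_out --targets '[{"dp": [0,0,0.002],"twist": [0,0,0],"jaw": 1},{"dp": [0,0,0.002],"twist": [0,0,0],"jaw": 1}]'

```text
t: 32.85
eef_pos: [0.5486, -0.3896, 0.0366]
tcp_rot: [[0.995, 0.097, 0.001], [0.097, -0.995, -0.001], [0.001, 0.001, -1.0]]
contact_force: [-0.3, -0.0, 4.5]
opening: 0.137
grasp_force: 54.2
```

Emit:
carry_out --targets '[{"dp": [0,0,0],"twist": [0,0,0],"jaw": 0.5},{"dp": [0,0,0],"twist": [0,0,0],"jaw": 0.2},{"dp": [0,0,0],"twist": [0,0,0],"jaw": 0.2},{"dp": [0,0,-0.04],"twist": [0,0,0],"jaw": 0.2},{"dp": [0,0,-0.09],"twist": [0,0,0],"jaw": 0.2},{"dp": [0,0,-0.15],"twist": [0,0,0],"jaw": 0},{"dp": [0,0,-0.2],"twist": [0,0,0],"jaw": 0},{"dp": [0,0,-0.2],"twist": [0,0,0],"jaw": 0}]'

```text
t: 33.85
eef_pos: [0.5508, -0.3913, 0.242]
tcp_rot: [[0.995, 0.097, 0.009], [0.097, -0.995, -0.008], [0.009, 0.008, -1.0]]
contact_force: [0.1, -0.5, -0.5]
opening: 0.499
grasp_force: 0.0
```

Emit:
carry_out --targets '[{"dp": [-0.15,-0.14,0],"twist": [0,0,0],"jaw": 0},{"dp": [-0.15,-0.14,0],"twist": [0,0,0],"jaw": 0},{"dp": [-0.15,-0.14,0],"twist": [0,0,0],"jaw": 0},{"dp": [-0.15,-0.14,0],"twist": [0,0,0],"jaw": 0},{"dp": [-0.15,-0.14,0],"twist": [0,0,0],"jaw": 0},{"dp": [-0.15,-0.14,0],"twist": [0,0,0],"jaw": 0}]'

```text
t: 34.6
eef_pos: [0.3866, -0.2655, 0.2358]
tcp_rot: [[0.995, 0.097, 0.002], [0.097, -0.995, -0.001], [0.002, 0.002, -1.0]]
contact_force: [-0.2, 0.3, -0.0]
opening: 0.496
grasp_force: 0.0
```

Run:
```python
from h import *
p,d=grab_frame('side'); p2,d2=grab_frame('top')
a=cv2.resize(p[180:290,160:460],None,fx=2.2,fy=2.2,interpolation=cv2.INTER_CUBIC); b=cv2.resize(p2[100:290,190:490],None,fx=1.76,fy=1.76)
b=cv2.copyMakeBorder(b,0,0,0,a.shape[1]-b.shape[1],cv2.BORDER_CONSTANT)
save('c10',np.vstack([a,b])); print(state()['eef_pos'])
```

```text
[ 0.38656213 -0.26544489  0.23565786]
```

View pics/c10.png

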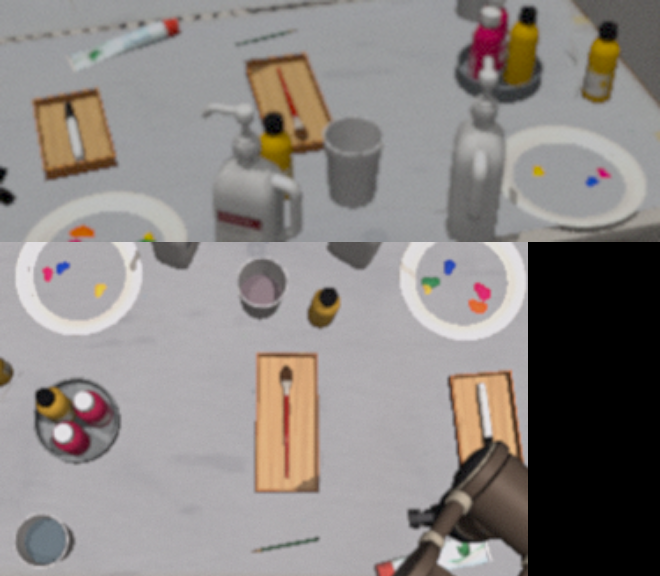

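The picture shows three bottles upright in the tub (about (78,420)), the brush in the long tray (287,420) and the marker flat in the short tray (486,410). The cups are unmoved and the arm is clear.

```bash
python3 -c "
from bench import *
print(finish_job())"
```

```text
the job is handed in; nothing more can be done
None
```

The job is handed in, with no verdict returned: the nearest yellow bottle and both red ones, chosen from five identically shaped bottles, stand in the tub, the brush and marker lie flat in their trays, and the cups are untouched.

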